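# Raise the mill's guard and push the receiving pan home

### The job

Push the mill's counterweighted guard bar up and back until it goes over its balance point and stays raised by itself, then push the steel receiving pan straight back along its track until it is fully home against the mill. Only push with the fingers: do not lift or tip the pan, and leave the other things on the bench where they stand.

Things in the scene. Friction and masses are not known exactly. Their poses are not given: they have to be found in the camera images.
- mill: White fixed bench mill with a steel funnel on top: body 176 wide, 150 high. Origin on the bench top under the centre of the pan's home place; x points from the track's front towards the mill (away from the robot), y left, z up. In this frame, mm: the body's front face is the pan's stop, at x 50; the nose overhangs from x 26 back and from z 126 up, 130 wide.
- pan_home (a point): Point on the track floor where the pan's origin lies when the pan touches the stop. The floor is 10 above the bench, from x -250 to 65 in the mill frame, between two rails: inner faces at y +-63, outer faces at y +-73, tops 36 above the bench.
- spout (a point): Centre of the lower end of the mill's outlet spout, 34 across, 95 above the bench, over the back half of the pan's home place.
- hinge (a point): Middle of the guard's hinge line, which runs along the mill's y, 70 above the bench at mill x 85. Two flat side arms at y +-103 slope up from it towards the robot to the guard bar, whose axis is 160 from the hinge line; counterweight discs, 52 across, sit behind it at y +-107 to +-135.
- guard (a joint): Guard hinge, rad. 0: lowered (its start), arms sloping up at 30 degrees from level; grows as the bar is pushed up and back towards the mill; 1.2: stop, arms leaning back past upright. Counterweighted, about 1.2 kg in all: let go below about 0.6 it falls shut, above about 0.72 it swings back to 1.2 by itself. Raising takes about 2 to 3 N across the arms at the bar at first, less towards the balance point.
- grip_left (a point): Centre of the rubber sleeve on the left (+y) end of the guard bar. The bar is round, 380 long, parallel to the mill's y; lowered, its axis is at mill x -54, 150 above the bench. Sleeve 23 across, from y 112 to 187 in the mill frame (this point at y 150), free below down to the bench. A thin flap 110 wide hangs 114 below the middle of the bar and stops the pan while the guard is down.
- grip_right (a point): The same on the right (-y) end, at y -150 in the mill frame.
- pan: Loose open rectangular steel pan, empty, 0.4 kg, 100 long (x) by 120 wide (y) by 55 high, walls 4. Origin at the centre of its underside; axes as the mill's. It starts on the track floor between the rails (3 mm play each side) in front of the lowered guard, and slides back along the mill's +x.
- bottle: Bystander: closed sample bottle, 60 across, 200 high, loose; origin under its centre. Stands in front of one end of the guard bar, left or right, close enough to be in the gripper's way there.
- sieve: Bystander: low open round steel sieve pan, 90 across, 26 high, loose; origin under its centre. Lies in front of the other end of the guard bar.
- mallet: Bystander: rubber mallet with blue handle, 260 long, lying at the left.
- scoop: Bystander: aluminium scoop, 190 long, 60 wide, 28 high, lying at the right.
- brush: Bystander: hand brush lying at the left, further back.
- cup: Bystander: steel cup, 72 across, 80 high, standing at the right, further back.
There are look-alikes about, which are no part of the job. Leave any orange, pink or red look-alike of the pan alone.

How it is judged:
By the outcome, as a careful person would: the job done as asked, in the order asked, and still so for the second after the job is handed in, with the robot touching nothing.
It also fails if it takes over 51 s, if anything falls off the work surface, if the arm or the gripper's body presses on something with over 40 N, if the wrist force passes 120 N, or if a joint passes its speed limit or range.

### The arm

A 7-joint arm with a two-finger parallel gripper is mounted at the origin on the work surface. World frame = base frame: x ahead of the robot, y to its left, z up, the work surface at z = 0. Lengths are in m, angles in rad, forces in N, time in s.
With the tool pointing down it reaches from about 0.4 to 0.875 m from the base axis. Payload 19.3 kg.
Tool frame: the origin (TCP) lies where the fingers leave the gripper's body, on its centre line; the fingertips stand bot.tip_reach ahead of it and the grasp point (between the pads) lies 54 mm ahead of it (bot.tip_reach is the distance from the TCP to the fingertips, in m); z points along the fingers, y is the line along which they close (so a half turn about z gives the same grasp; the last joint's range is limited). The gripper opens to 85 mm and grips with 20 to 120 N. Pads are 22 mm wide; open, the fingers measure 114 mm over their backs; the gripper's body (76 mm by 85 mm) begins 54 mm behind the grasp point. The pads swing forward as they close: fully open they stand 13 mm farther back than shut.
Start: joints at [1.083, 0.521, -0.036, 1.599, 0.021, 1.021, -0.113], TCP at [0.254, -0.571, 0.304] pointing down, gripper open.
Joint ranges: [-2.91, 2.91], [-0.3, 2.13], [-1.5, 1.42], [0.17, 2.43], [-1.26, 4.41], [0.16, 1.93], [-2.52, 2.52]. Speed limits (rad/s): [1.89, 1.89, 2.39, 2.39, 3.01, 3.01, 3.01].

### API

Orientations are given as [roll, pitch, yaw] about the fixed x, y, z axes, in that order (R = Rz(yaw) Ry(pitch) Rx(roll)).
In Python, from workcell import bot gives the robot as it stands. The module is installed in compiled form; this text tells all that it offers.
- The arm moves only by the shell command python3 -m jog 'ROWS' [FORCE]. ROWS is JSON, a list that holds one entry, the list of rows, each a list of 7 numbers: the shift along the tool's x, y, z in mm, then the turn, a rotation vector about the tool's x, y, z in rad, then the opening, from 0 (shut) to 1 (fully open). In form: [[[tx, ty, tz, wx, wy, wz, fingers], ...]]. A call has 1 to 5 rows; each row shifts and turns the commanded pose from where the row before left it, along the tool's axes as they then stand; what a row does not reach is not made up. A row lasts 1/10 s, in which the tool goes at most 50 mm and 8.59 degrees, less where a joint would pass 70% of its speed; a pose out of reach is approached as far as the arm can. A call is refused whole if a number of a shift passes 50 or a number of a turn 0.15, either way. A call with a gripper value outside its range is refused whole. The fingers move at their own pace and stop on an object; FORCE is the grip in N (left out, the last holds). Time passes only in rows, so rows that do not move let the fingers close. It gives the time, the measured TCP pose, the force, the opening and the grip force at its end, in the units of the state.
- bot.observe(): the state, without advancing time (a new reading comes with each control period).
- bot.grab_frame(name): name is "side" or "top" or "wrist"; returns a dict with "img" (480x640x3 uint8, red, green, blue), "intrinsics" (3x3 intrinsics, pixels), "R" (3x3) and "t" (3): a world point X has camera coordinates R X + t; the wrist camera has in their place "tool_from_camera" (4x4, takes a point from camera to tool coordinates, whose origin is the TCP and whose axes are the flange's). Camera axes: x right, y down, z forward; pixel columns grow to the right and rows downward; lengths in m; the calibration is good to about 2 mm. A picture is of the moment at which its call begins: read the wrist's pose just before it. There is no depth.
- bot.job_done(): hands the job in; it is judged then, once.
Trained networks look in a picture, given as the dict that the camera call returned (one of the last four; its "shot" number tells which), for a name from the list of things; names that differ only in an ending like _2 or _b are one class to them, and where a whole thing is asked for, a point or a joint stands for the part that bears it (a point fixed in the world has none). Each returns a list of dicts, best first, with "conf" (0 to 1); they miss things now and then, are a little off and sometimes report something else, mostly with a low value. They report only what shows in the picture. A call takes as long as a camera call. They do not tell look-alikes from the thing itself.
- bot.trace(query, picture): "region" (480x640 bool, what is visible of it).
- bot.spot_point(query, picture): "xyz" ([x, y, z] in m, in world coordinates, good to about 4 mm: a listed point, or the origin of a listed thing).
The state is a dict: "clock": time; "qpos": joint angles; "qd": joint speeds; "joint_efforts": joint torques, N m; "position": TCP position; "tool_rot": TCP orientation; "force": force on the tool from outside, world axes, zero at the start; "moment": the same for the moment, N m; "grip_width": finger opening in m; "finger_force": force on a finger pad.
Only numpy, scipy, OpenCV 4.12 (cv2) and the standard library are available. Lean on these libraries where they do the work, as an engineer would, in place of code of your own. Each camera call takes 0.05 s, during which the arm holds its last target. There are 200 camera calls.

## Working session

There is one attempt and no reset: what is moved stays moved. The work goes in short steps, Python scripts to look and compute and a shell command to move; the robot and the scene stay as the last step left them, time stands still between calls to the robot, and variables do not carry over. Pictures are saved under pics/ and viewed, at most 10 in all, crops included, and the job is handed in when it is done.

```bash
mkdir -p pics; python3 - <<'E'
from workcell import bot
import cv2, numpy as np
o=bot.observe(); print(o['clock'],o['position'],o['tool_rot'],bot.tip_reach,o['grip_width'])
for cam in ("top","side"):
    p=bot.grab_frame(cam); cv2.imwrite(f'pics/{cam}0.png',p['img'][:,:,::-1])
    for q in ("pan_home","spout","hinge","grip_left","grip_right","pan","bottle","sieve","mill"):
        r=bot.spot_point(q,p)
        def px(X):
            c=p['R']@np.array(X)+p['t']; u=p['intrinsics']@c; return (u[:2]/u[2]).round().astype(int).tolist()
        print(cam,q,[(np.round(d['xyz'],3).tolist(),round(d['conf'],2),px(d['xyz'])) for d in r[:4]])
E
```

```text
0.0 [ 0.25344833 -0.57102855  0.3033258 ] [-3.14043793e+00  8.99315817e-05  4.17797127e-01] 0.0726 0.08549688898470396
top pan_home [([0.55, 0.244, 0.001], 0.18, [227, 225])]
top spout [([0.695, 0.019, 0.095], 0.78, [305, 168])]
top hinge [([0.568, -0.11, 0.152], 0.47, [355, 212])]
top grip_left [([0.615, 0.178, 0.15], 0.94, [245, 195])]
top grip_right [([0.569, -0.11, 0.149], 0.62, [355, 211])]
top pan [([0.336, -0.28, -0.003], 0.97, [413, 298]), ([0.515, 0.048, 0.011], 0.7, [296, 236]), ([0.308, 0.252, -0.002], 0.68, [225, 310]), ([0.679, -0.262, 0.001], 0.57, [404, 178])]
top bottle [([0.551, 0.245, 0.0], 0.73, [227, 224]), ([0.467, -0.144, 0.001], 0.69, [364, 252]), ([0.43, -0.457, -0.0], 0.67, [474, 264])]
top sieve [([0.548, 0.247, -0.001], 0.7, [226, 225])]
top mill [([0.652, 0.027, 0.0], 0.78, [303, 188]), ([0.652, 0.024, 0.01], 0.4, [304, 188])]
side pan_home [([0.646, 0.028, 0.01], 0.76, [283, 265])]
side spout [([0.693, 0.022, 0.094], 0.93, [265, 237])]
side hinge [([0.623, 0.179, 0.151], 0.73, [267, 263]), ([0.731, 0.014, 0.068], 0.61, [254, 240])]
side grip_left [([0.621, 0.178, 0.15], 0.66, [268, 264]), ([0.517, 0.045, 0.01], 0.52, [327, 278])]
side grip_right [([0.576, -0.115, 0.148], 0.92, [321, 199])]
side pan [([0.337, -0.281, -0.003], 0.96, [408, 223]), ([0.682, -0.262, 0.002], 0.92, [302, 208]), ([0.518, 0.045, 0.007], 0.8, [326, 279]), ([0.308, 0.249, 0.002], 0.76, [394, 360])]
side bottle [([0.47, -0.15, -0.002], 0.64, [358, 240])]
side sieve [([0.551, 0.247, -0.007], 0.62, [290, 338])]
side mill [([0.649, 0.026, -0.003], 0.55, [282, 268])]
```

View pics/top0.png

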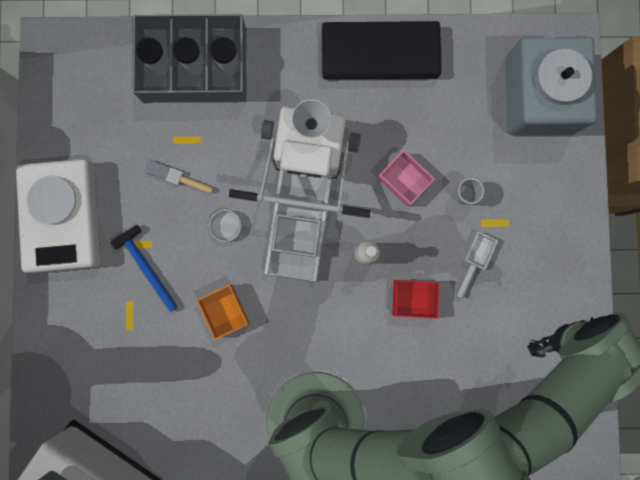

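View pics/side0.png

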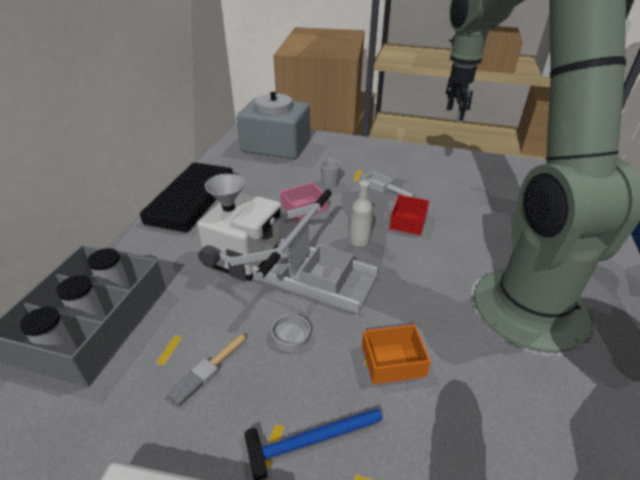

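Four pan-shaped things show in the top view: clear steel in the track (296,236), orange (222,311), red (416,298) and pink (406,178). Only the steel one is between the rails in front of the guard, and its mill-frame y is about 0, so it is the pan. The bottle (364,252) stands at the right end of the bar and the sieve (226,225) lies at the left. I'll push the left grip, since the low sieve is not in the way there.

```bash
cat > h.py <<'E'
from workcell import bot
import numpy as np, cv2
from scipy.spatial.transform import Rotation as Ro
O=np.array([.649,.0245,0]); YAW=-.154
M=Ro.from_euler('z',YAW).as_matrix()
def w(m): return O+M@(np.array(m)/1000)
def mill(X): return (M.T@(np.array(X)-O)*1000).round(1)
def go(m,tilt):
    """tool-frame shift (mm) and turn (rad) from the measured pose to TCP at mill mm, tool z tilted forward by tilt deg"""
    o=bot.observe(); R=Ro.from_euler('xyz',o['tool_rot']); 
    T=Ro.from_euler('xyz',[np.pi,0,YAW+np.pi])*Ro.from_rotvec([0,-np.radians(tilt),0])
    print('t',round(o['clock'],2),'mill',mill(o['position']),'q',np.round(o['qpos'],2),'F',np.round(o['force'],1))
    print(' shift',(R.inv().apply(w(m)-o['position'])*1000).round(1),'turn',(R.inv()*T).as_rotvec().round(3))
E
python3 - <<'E'
import cv2
i=cv2.imread('pics/side0.png')[170:390,200:450]; cv2.imwrite('pics/crop.png',cv2.resize(i,None,fx=2.6,fy=2.6,interpolation=cv2.INTER_CUBIC))
E
python3 -m jog '[[[31,-21,-6,0,0,0,0],[31,-21,-6,0,0,0,0],[31,-21,-6,0,0,0,0],[31,-21,-6,0,0,0,0],[31,-21,-6,0,0,0,0]]]' 40
python3 -m jog '[[[31,-21,-6,0,0,0,0],[31,-21,-6,0,0,0,0],[31,-21,-6,0,0,0,0],[31,-21,-6,0,0,0,0],[31,-21,-6,0,0,0,0]]]'
python3 -c "
from h import *
go([-191,155,235],0); print(bot.tip_reach,bot.observe()['position'])"
```

```text
clock: 1.5
position: [0.3532, -0.411, 0.3342]
tool_rot: [3.141, -0.0, 0.418]
force: [0.7, 0.2, 0.5]
grip_width: 0.0121
finger_force: 0.0
clock: 2.0
position: [0.4523, -0.2521, 0.3644]
tool_rot: [3.141, -0.0, 0.418]
force: [0.9, -0.6, -0.2]
grip_width: 0.0005
finger_force: 0.0
t 2.0 mill [-151.9 -303.5  364.4] q [ 0.53  0.29 -0.17  1.8   0.05  1.06 -0.81] F [ 0.9 -0.6 -0.2]
 shift [ 215.2 -406.8  129.3] turn [ 0.    0.   -2.57]
0.0726 [ 0.45230936 -0.25214615  0.36438526]
```

View pics/crop.png

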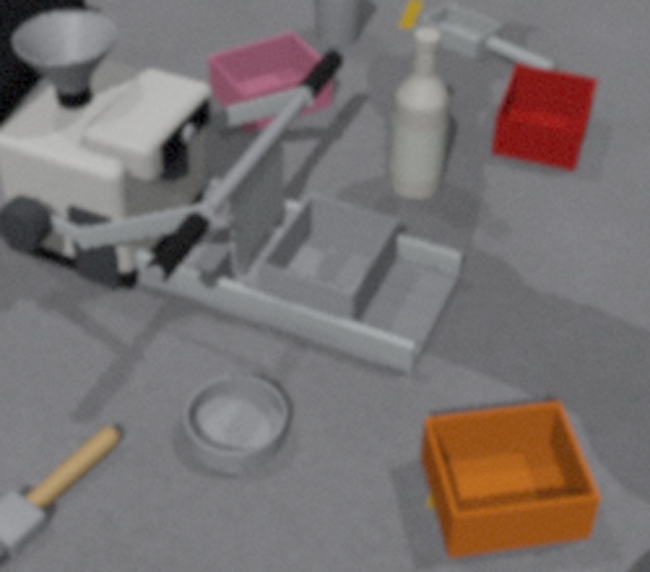

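The crop shows the steel pan (crop px 325,255) between the rails behind the hanging flap. The sleeve at crop px (180,245) is free, with the low sieve beside it. Next I cross over to the left side.

```bash

python3 -m jog '[[[20,-37,0,0,0,0,0],[20,-37,0,0,0,0,0],[20,-37,0,0,0,0,0],[20,-37,0,0,0,0,0],[20,-37,0,0,0,0,0]]]' >/dev/null
python3 -m jog '[[[20,-37,0,0,0,0,0],[20,-37,0,0,0,0,0],[20,-37,0,0,0,0,0],[20,-37,0,0,0,0,0],[20,-37,0,0,0,0,0]]]'>/dev/null
python3 -m jog '[[[0,0,0,0,0,-0.15,0],[0,0,0,0,0,-0.15,0],[0,0,0,0,0,-0.15,0],[0,0,0,0,0,-0.15,0],[0,0,0,0,0,-0.15,0]]]'>/dev/null
python3 -m jog '[[[0,0,0,0,0,-0.15,0],[0,0,0,0,0,-0.15,0],[0,0,0,0,0,-0.15,0],[0,0,0,0,0,-0.15,0],[0,0,0,0,0,-0.15,0]]]'>/dev/null
python3 -m jog '[[[0,0,0,0,0,-0.15,0],[0,0,0,0,0,-0.15,0],[0,0,0,0,0,-0.15,0],[0,0,0,0,0,-0.15,0],[0,0,0,0,0,-0.15,0]]]'>/dev/null
python3 -m jog '[[[0,0,0,0,0,-0.15,0],[0,0,0,0,0,-0.15,0]]]'
python3 -c "
from h import *
go([-191,155,235],0)"
```

```text
clock: 4.7
position: [0.4844, 0.1657, 0.364]
tool_rot: [-3.142, 0.0, 2.974]
force: [-0.8, 0.0, -0.1]
grip_width: 0.0003
finger_force: 0.0
t 4.7 mill [-184.3  114.3  364. ] q [ 0.26  0.39 -0.92  1.79  0.34  1.13  0.63] F [-0.8  0.  -0.1]
 shift [  7.3  40.6 129. ] turn [-0.     0.    -0.014]
```

```bash

python3 -m jog '[[[2,10,20,0,0,-0.014,0],[2,10,20,0,0,0,0],[2,10,20,0,0,0,0],[1,10,20,0,0,0,0]]]' >/dev/null
python3 -m jog '[[[0,0,0,0,-0.15,0,0],[0,0,0,0,-0.15,0,0],[0,0,0,0,-0.15,0,0],[0,0,0,0,-0.15,0,0],[0,0,0,0,-0.15,0,0]]]'
python3 -c "
from h import *
go([-191,155,235],43)"
```

```text
clock: 5.6
position: [0.4845, 0.2038, 0.2831]
tool_rot: [-3.127, 0.653, 2.983]
force: [0.4, -0.9, -0.6]
grip_width: -0.0
finger_force: 0.0
t 5.6 mill [-190.1  151.9  283.1] q [-0.27  0.34 -0.58  2.2   1.32  0.73 -0.46] F [ 0.4 -0.9 -0.6]
 shift [30.   3.6 37.6] turn [-0.018 -0.098 -0.003]
```

```bash

python3 -m jog '[[[10,1,12,0,0,0,0],[10,1,12,-0.018,-0.05,0,0],[10,2,12,0,-0.048,0,0],[0,0,0,0,0,0,0]]]'
python3 -c "
from h import *
go([-121,155,165],43)
p=bot.grab_frame('side'); cv2.imwrite('pics/s1.png',p['img'][100:400,120:460,::-1].repeat(2,0).repeat(2,1))
print([(np.round(d['xyz'],3),d['conf'],mill(d['xyz'])) for d in bot.spot_point('grip_left',p)])
p=bot.grab_frame('top')
print([(np.round(d['xyz'],3),d['conf'],mill(d['xyz'])) for d in bot.spot_point('grip_left',p)])
"
```

```text
clock: 6.0
position: [0.4828, 0.2074, 0.2335]
tool_rot: [-3.14, 0.744, 2.987]
force: [-1.1, 0.8, 0.3]
grip_width: -0.0
finger_force: 0.0
t 6.0 mill [-192.3  155.2  233.5] q [-0.35  0.45 -0.55  2.28  1.65  0.82 -0.84] F [-1.1  0.8  0.3]
 shift [-6.1  0.  98.7] turn [-0.003 -0.007 -0.001]
[(array([0.619, 0.182, 0.151]), 0.88, array([-53.5, 150.7, 151.3])), (array([0.646, 0.028, 0.012]), 0.18, array([-4. ,  3.1, 12.5]))]
[(array([0.618, 0.179, 0.147]), 0.89, array([-54.9, 148. , 146.6]))]
```

View pics/s1.png

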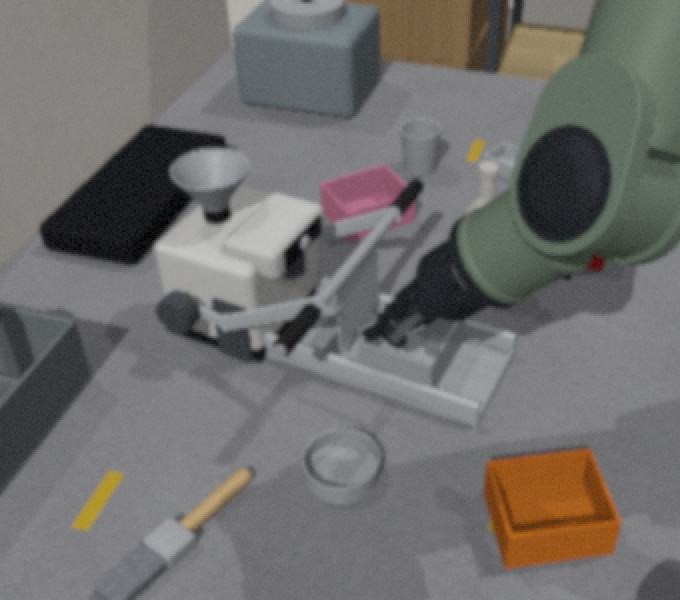

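The fingers are lined up in front of and above the left sleeve (px 295,328), and the sieve (345,465) is clear below. I advance under the sleeve.

```bash

python3 -m jog '[[[0,0,25,0,0,0,0],[0,0,25,0,0,0,0],[0,0,25,0,0,0,0],[0,0,22,0,0,0,0],[0,0,0,0,0,0,0]]]'
python3 -c "
from h import *
go([-121,155,165],43)
a=np.radians(43);p=np.array([np.cos(a),np.sin(a)]);z=np.array([np.sin(a),-np.cos(a)])
b=lambda t:np.array([85-160*np.cos(.5236+t),70+160*np.sin(.5236+t)])
for t in np.arange(0,.9,.1):
  d=b(t+.1)-b(t); print(round(t+.1,1),'tx %.1f tz %.1f'%(-d@p,d@z))
"
```

```text
clock: 6.7
position: [0.5501, 0.1955, 0.1633]
tool_rot: [-3.141, 0.745, 2.981]
force: [0.2, -0.6, 0.3]
grip_width: -0.0
finger_force: 0.0
t 6.7 mill [-123.9  153.8  163.3] q [-0.29  0.66 -0.49  2.19  1.89  0.82 -0.93] F [ 0.2 -0.6  0.3]
 shift [-3.3  1.2  0.7] turn [-0.005 -0.006 -0.005]
0.1 tx -15.5 tz -3.9
0.2 tx -15.8 tz -2.3
0.3 tx -16.0 tz -0.7
0.4 tx -16.0 tz 0.9
0.5 tx -15.8 tz 2.4
0.6 tx -15.5 tz 4.0
0.7 tx -15.0 tz 5.5
0.8 tx -14.4 tz 7.0
0.9 tx -13.6 tz 8.4
```

```bash

python3 -m jog '[[[-7,0,0,0,0,0,0],[-7,0,0,0,0,0,0],[-5,0,0,0,0,0,0],[-4,0,-1,0,0,0,0],[-4,0,-1,0,0,0,0]]]'
python3 -m jog '[[[-8,0,-2,0,0,0,0],[-8,0,-2,0,0,0,0],[-8,0,-1,0,0,0,0],[-8,0,-1,0,0,0,0],[-8,0,0,0,0,0,0]]]'
python3 -c "
from h import *
go([-121,155,165],43)
p=bot.grab_frame('side'); cv2.imwrite('pics/s2.png',p['img'][100:400,120:460,::-1].repeat(2,0).repeat(2,1))
print([(d['conf'],mill(d['xyz'])) for d in bot.spot_point('grip_left',p)],[(d['conf'],mill(d['xyz'])) for d in bot.spot_point('grip_right',p)])
"
```

```text
clock: 7.2
position: [0.5668, 0.1943, 0.1845]
tool_rot: [3.141, 0.745, 2.984]
force: [-4.6, 0.5, -0.1]
grip_width: 0.0
finger_force: 1.8
clock: 7.7
position: [0.5926, 0.1899, 0.2162]
tool_rot: [3.141, 0.746, 2.983]
force: [-3.5, -0.1, -0.3]
grip_width: 0.0001
finger_force: 0.9
t 7.7 mill [-81.1 154.8 216.2] q [-0.25  0.57 -0.45  2.09  1.74  0.71 -0.7 ] F [-3.5 -0.1 -0.3]
 shift [64.   0.  10.5] turn [-0.002 -0.005 -0.003]
[(0.63, array([-20.1, 149.2, 189.2]))] [(0.97, array([ -20.7, -150.1,  184.8]))]
```

View pics/s2.png

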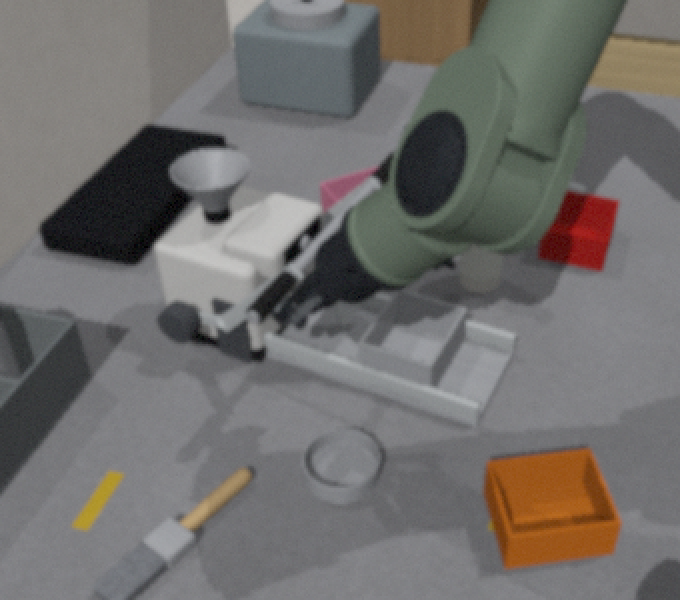

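The bar has risen to about 0.33 rad on the fingers (sleeve at px 270,295), with about 4 N at the wrist. I keep following the arc.

```bash

python3 -m jog '[[[-8,0,0,0,0,0,0],[-8,0,0.5,0,0,0,0],[-8,0,1,0,0,0,0],[-8,0,1,0,0,0,0],[-8,0,2,0,0,0,0]]]'
python3 -m jog '[[[-8,0,2,0,0,0,0],[-8,0,2,0,0,0,0],[-7,0,3,0,0,0,0],[-7,0,3,0,0,0,0],[-7,0,3,0,0,0,0]]]'
python3 -m jog '[[[-7,0,4,0,0,0,0],[-5,0,4,0,0,0,0],[0,0,0,0,0,0,0],[0,0,0,0,0,0,0]]]'
python3 -c "
from h import *
go([-121,155,165],43)
p=bot.grab_frame('side'); cv2.imwrite('pics/s3.png',p['img'][100:400,120:460,::-1].repeat(2,0).repeat(2,1))
print([(d['conf'],mill(d['xyz'])) for d in bot.spot_point('grip_left',p)],[(d['conf'],mill(d['xyz'])) for d in bot.spot_point('grip_right',p)])
"
```

```text
clock: 8.35
position: [0.6248, 0.1847, 0.2399]
tool_rot: [3.141, 0.746, 2.983]
force: [-0.9, -0.0, -0.9]
grip_width: -0.0005
finger_force: 0.3
clock: 8.85
position: [0.6602, 0.179, 0.255]
tool_rot: [3.141, 0.745, 2.983]
force: [0.1, 0.2, -0.6]
grip_width: -0.0002
finger_force: 0.0
clock: 9.25
position: [0.6735, 0.177, 0.2568]
tool_rot: [3.141, 0.745, 2.983]
force: [0.5, -0.2, -0.0]
grip_width: 0.0001
finger_force: 0.0
t 9.25 mill [  0.8 154.4 256.8] q [-0.2   0.57 -0.41  1.9   1.55  0.63 -0.38] F [ 0.5 -0.2 -0. ]
 shift [ 1.518e+02  1.000e-01 -1.510e+01] turn [-0.002 -0.005 -0.003]
[(0.71, array([ 3.5,  2.2, -2.3])), (0.65, array([113.3, 147.6, 227.3]))] [(0.74, array([ 110.5, -147.3,  225.2]))]
```

```bash

python3 -m jog '[[[2,0,-25,0,0,0,0],[2,0,-25,0,0,0,0],[2,0,-25,0,0,0,0],[2,0,-25,0,0,0,0]]]' >/dev/null
python3 -m jog '[[[0,0,0,0,0.12,0,0],[0,0,0,0,0.12,0,0],[0,0,0,0,0.12,0,0],[0,0,0,0,0.12,0,0],[0,0,0,0,0,0,0]]]'
python3 -c "
from h import *
go([-230,0,250],15)
"
```

```text
clock: 10.3
position: [0.6024, 0.1864, 0.3249]
tool_rot: [-3.139, 0.3, 2.978]
force: [0.5, -1.0, 0.1]
grip_width: -0.0002
finger_force: 0.0
t 10.3 mill [-70.8 152.8 324.9] q [-0.01  0.48 -0.64  1.73  0.63  0.88  0.47] F [ 0.5 -1.   0.1]
 shift [ 172.8 -154.3   25.3] turn [-0.005  0.038 -0.009]
```

View pics/s3.png

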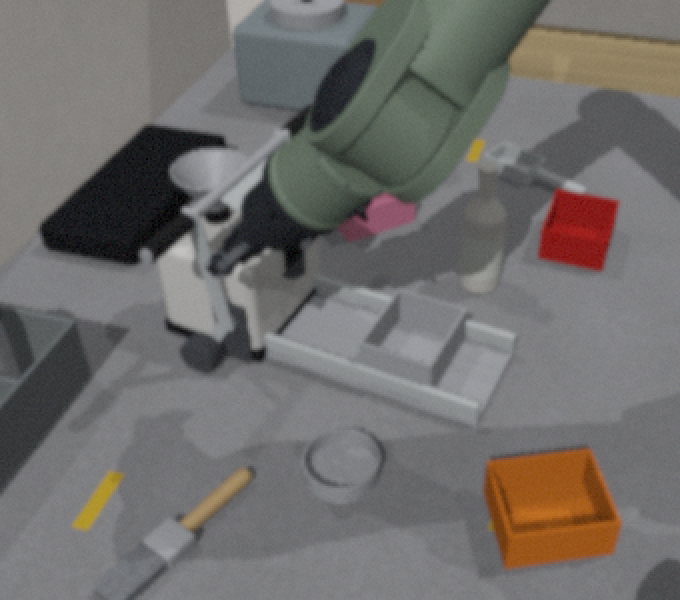

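The guard stands raised by itself (arms upright at px 210,280) and the fingers are clear of it. Next I move over the front of the track.

```bash

python3 -m jog '[[[30,-25,0,-0.005,0.038,-0.009,0],[30,-25,0,0,0,0,0],[30,-25,0,0,0,0,0],[30,-27,5,0,0,0,0],[30,-27,10,0,0,0,0]]]' >/dev/null
python3 -m jog '[[[23,-25,10,0,0,0,0],[0,0,0,0,0,0,0]]]'
python3 -c "
from h import *
go([-230,0,98],15)
p=bot.grab_frame('side')
print([(d['conf'],mill(d['xyz'])) for d in bot.spot_point('pan',p)],[(d['conf'],mill(d['xyz'])) for d in bot.spot_point('bottle',p)])
p=bot.grab_frame('top')
print([(d['conf'],mill(d['xyz'])) for d in bot.spot_point('pan',p)],[(d['conf'],mill(d['xyz'])) for d in bot.spot_point('bottle',p)])
"
```

```text
clock: 11.0
position: [0.4154, 0.0566, 0.2527]
tool_rot: [-3.136, 0.264, 2.99]
force: [0.3, -0.5, -0.1]
grip_width: 0.0001
finger_force: 0.0
t 11.0 mill [-235.8   -4.1  252.7] q [ 0.21  0.24 -0.65  2.29  0.62  0.51  0.49] F [ 0.3 -0.5 -0.1]
 shift [ 34.7   5.  150.9] turn [-0.005  0.002  0.003]
[(0.72, array([-132.5,    2.1,    9.5])), (0.66, array([  75.2, -278.8,    0.6])), (0.63, array([-261.1, -351.1,   -2.7])), (0.56, array([-369.2,  171.8,    1.8]))] [(0.58, array([-151.9, -198.8,    0.2]))]
[(0.93, array([-260. , -347.9,   -3.8])), (0.9, array([-136.1,    3.3,   12.2])), (0.83, array([-368.6,  171.5,    0.9])), (0.82, array([  70.9, -278.2,    3.4]))] [(0.58, array([-156.8, -194. ,    1.7]))]
```

```bash

python3 -m jog '[[[7,2,25,0,0,0,0],[7,2,25,0,0,0,0],[7,1,25,0,0,0,0],[7,0,25,0,0,0,0],[7,0,25,0,0,0,0]]]'
python3 -m jog '[[[0,0,15,0,0,0,0],[0,0,11,0,0,0,0],[0,0,0,0,0,0,0]]]'
python3 -c "
from h import *
go([-230,0,98],15)
p=bot.grab_frame('side'); cv2.imwrite('pics/s4.png',p['img'][100:400,120:460,::-1].repeat(2,0).repeat(2,1))
"
```

```text
clock: 11.8
position: [0.4194, 0.0649, 0.1295]
tool_rot: [-3.14, 0.265, 2.991]
force: [1.4, -0.0, 0.2]
grip_width: 0.0001
finger_force: 0.0
clock: 12.1
position: [0.4264, 0.0636, 0.1046]
tool_rot: [-3.139, 0.265, 2.991]
force: [0.4, 0.0, 0.7]
grip_width: 0.0
finger_force: 0.0
t 12.1 mill [-226.     4.5  104.6] q [-0.11  0.58 -0.31  2.38  1.67  0.3  -0.57] F [0.4 0.  0.7]
 shift [ 5.6 -4.4  5.3] turn [-0.001  0.003  0.003]
```

View pics/s4.png

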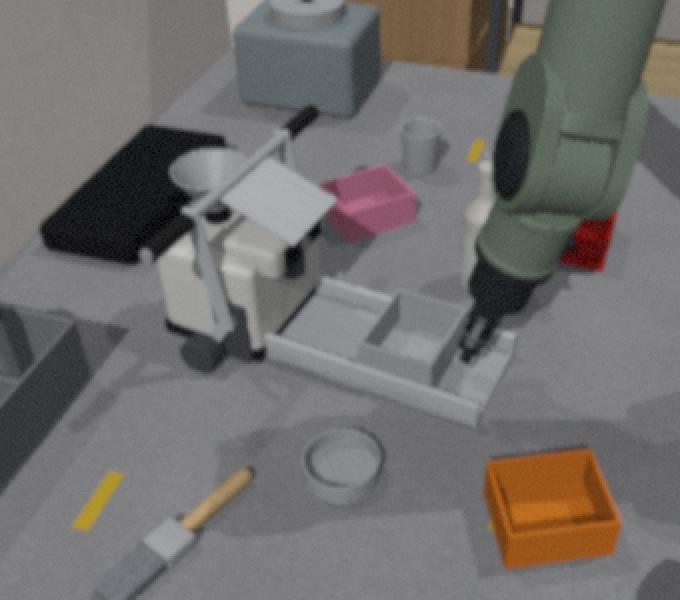

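Fingertips (px 470,350) are between the rails in front of the pan, and the raised guard is well clear. I push straight back.

```bash

python3 -m jog '[[[1,-2,4,0,0,0,0],[0,-2,0,0,0,0,0],[-5,0,1.3,0,0,0,0],[-5,0,1.3,0,0,0,0],[-5,0,1.3,0,0,0,0]]]'
python3 -m jog '[[[-8,0,2.1,0,0,0,0],[-8,0,2.1,0,0,0,0],[-8,0,2.1,0,0,0,0],[-8,0,2.1,0,0,0,0],[-8,0,2.1,0,0,0,0]]]'
python3 -m jog '[[[-8,0,2.1,0,0,0,0],[-8,0,2.1,0,0,0,0],[-8,0,2.1,0,0,0,0],[-8,0,2.1,0,0,0,0],[-8,0,2.1,0,0,0,0]]]'
python3 -c "
from h import *
go([-80,0,98],15)
p=bot.grab_frame('side')
print([(d['conf'],mill(d['xyz'])) for d in bot.spot_point('pan',p)])
"
```

```text
clock: 12.65
position: [0.4418, 0.0567, 0.1022]
tool_rot: [-3.14, 0.267, 2.99]
force: [-4.4, 0.5, 3.3]
grip_width: 0.0001
finger_force: 2.0
clock: 13.15
position: [0.4827, 0.0505, 0.1023]
tool_rot: [-3.139, 0.267, 2.99]
force: [-1.2, 0.4, -1.4]
grip_width: 0.0002
finger_force: 0.7
clock: 13.65
position: [0.5235, 0.0442, 0.1027]
tool_rot: [-3.139, 0.266, 2.99]
force: [-1.3, 0.5, -0.7]
grip_width: 0.0001
finger_force: 0.7
t 13.65 mill [-127.1    0.2  102.7] q [-0.04  0.65 -0.27  2.15  1.19  0.29  0.04] F [-1.3  0.5 -0.7]
 shift [-44.2  -0.3  16.9] turn [-0.002  0.005  0.002]
[(0.86, array([-368.9,  170.9,    2.5])), (0.8, array([-46.4,   3.4,   9.3])), (0.78, array([-263.9, -352.1,   -0.5])), (0.63, array([  76.3, -277.3,    4. ])), (0.53, array([112.4, 149.1, 227.8])), (0.43, array([-1.4,  2.5,  8. ]))]
```

```bash

python3 -m jog '[[[-8,0,2.2,0,0,0,0],[-8,0,2.2,0,0,0,0],[-8,0,2.2,0,0,0,0],[-6,0,1.6,0,0,0,0],[-5,0,1.3,0,0,0,0]]]'
python3 -m jog '[[[-2,0,0.5,0,0,0,0],[-2,0,0.5,0,0,0,0],[-2,0,0.5,0,0,0,0]]]'|grep -E "pos|forc"
python3 -m jog '[[[-1,0,0.3,0,0,0,0],[-1,0,0.3,0,0,0,0]]]'|grep -E "pos|forc"
python3 -c "
from h import *
go([-80,0,98],15)
p=bot.grab_frame('side')
print([(d['conf'],mill(d['xyz'])) for d in bot.spot_point('pan',p)])
"
```

```text
clock: 14.25
position: [0.5589, 0.0387, 0.1026]
tool_rot: [-3.139, 0.266, 2.99]
force: [-1.7, 0.4, 0.3]
grip_width: 0.0001
finger_force: 1.2
position: [0.5648, 0.0377, 0.1028]
force: [-2.4, -0.6, -0.9]
finger_force: 0.8
position: [0.5669, 0.0374, 0.1027]
force: [-2.3, -0.1, -0.5]
finger_force: 1.0
t 14.75 mill [-8.310e+01  1.000e-01  1.027e+02] q [ 0.05  0.69 -0.35  2.04  1.07  0.36  0.22] F [-2.3 -0.1 -0.5]
 shift [-1.7 -0.1  5.3] turn [-0.002  0.004  0.002]
[(0.96, array([-1.8,  1.9, 10. ])), (0.95, array([-371.5,  173.8,    2.5])), (0.82, array([  74.2, -281.2,   -0.9])), (0.75, array([-264. , -352.5,   -1.8])), (0.18, array([-16.9, 354.8,   2.5]))]
```

```bash

for i in 1; do python3 -m jog '[[[-1,0,0.3,0,0,0,0],[-1,0,0.3,0,0,0,0]]]'|grep -E "pos|forc"
python3 -m jog '[[[-1,0,0.3,0,0,0,0],[-1,0,0.3,0,0,0,0]]]'|grep -E "pos|forc"; done
```

```text
position: [0.569, 0.0371, 0.1027]
force: [-5.8, 2.4, 1.2]
finger_force: 3.4
position: [0.5696, 0.0372, 0.1024]
force: [-24.3, 4.5, 17.1]
finger_force: 12.2
```

The force jumped to 24 N and the motion stalled, so the pan is on the stop. I back off and check.

```bash

python3 -m jog '[[[5,0,-1.3,0,0,0,0],[15,0,-4,0,0,0,0],[25,0,-7,0,0,0,0],[25,0,-7,0,0,0,0],[15,0,-25,0,0,0,0]]]'>/dev/null
python3 -m jog '[[[0,0,-30,0,0,0,0],[0,0,-30,0,0,0,0],[0,0,-30,0,0,0,0],[0,0,0,0,0,0,0]]]'|grep -E "pos|forc|clock"
python3 -c "
from h import *
p=bot.grab_frame('side'); cv2.imwrite('pics/s5.png',p['img'][100:400,120:460,::-1].repeat(2,0).repeat(2,1))
for q in ('pan','grip_left','grip_right','bottle','sieve'): print(q,[(round(d['conf'],2),mill(d['xyz'])) for d in bot.spot_point(q,p)[:2]])
"
```

```text
clock: 16.15
position: [0.4557, 0.055, 0.213]
force: [-0.2, -0.7, -0.4]
finger_force: 0.0
pan [(0.94, array([-372.9,  169.8,    2.6])), (0.91, array([-265.3, -351.5,   -2.8]))]
grip_left [(0.75, array([113.4, 148.9, 229.1]))]
grip_right [(0.6, array([ 113.9, -150.4,  224.8])), (0.29, array([-17.9, 357. ,   1.6]))]
bottle [(0.71, array([-154.2, -198.6,    1.5]))]
sieve [(0.85, array([-132.4,  204.4,   -4.3])), (0.39, array([-153. , -200.6,    1.5]))]
```

View pics/s5.png

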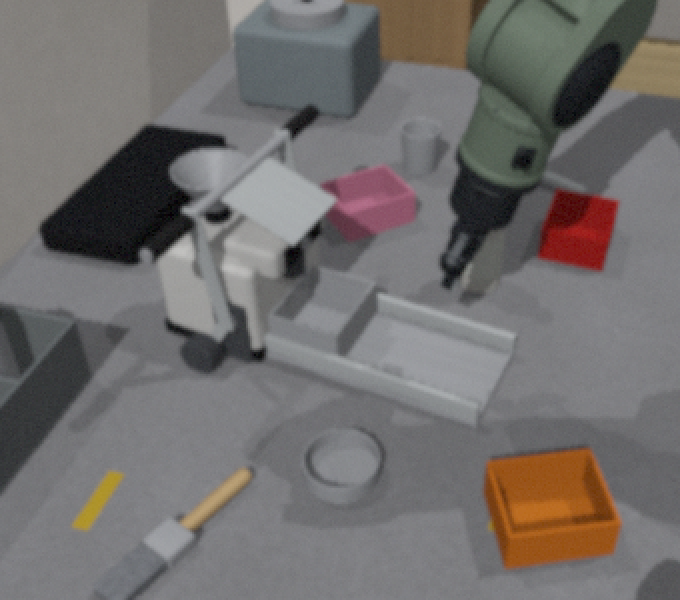

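The pan sits home against the mill (px 325,310), the guard is up, the bystanders have not moved and the robot touches nothing. I hand the job in.

```bash
python3 -c "
from workcell import bot
print(bot.job_done())"
```

```text
the job is handed in; nothing more can be done
None
```

The guard bar is over its balance point and stays up by itself, the steel pan is pushed home against the mill's stop (force rose to 24 N as motion stalled), the bystanders I checked stand where they were, and I handed the job in at about 16 s with the robot clear; no verdict came back.

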